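# Set out inks and spatula for a two-colour print

## Robot

A 6-joint arm with a two-finger parallel gripper is mounted at the origin on the work surface. World frame = base frame: x ahead of the robot, y to its left, z up, the work surface at z = 0. Lengths are in m, angles in rad, forces in N, time in s.
With the tool pointing down it reaches from about 0.325 to 0.775 m from the base axis. Payload 5.5 kg.
Tool frame: the origin (TCP) lies between the finger pads; the fingertips stand 8 mm ahead of it and the grasp point (between the pads) lies 11 mm behind it (tcp_to_tips is the distance from the TCP to the fingertips, in m); z points along the fingers, y is the direction in which the jaws open and shut (so a half turn about z gives the same grasp; the last joint's range is limited). The gripper opens to 88 mm and grips with 3 to 60 N. Pads are 20 mm wide; open, the fingers measure 115 mm over their backs; the gripper's body (75 mm by 178 mm) begins 61 mm behind the grasp point.
Start: joints at [-1.225, 0.091, 1.231, -0, 1.82, -0.057], TCP at [0.235, -0.552, 0.204] pointing down, gripper open.
Joint ranges: [-2.87, 2.87], [-0.86, 2.18], [0.17, 2.46], [-1.51, 4.65], [0.06, 2.69], [-2.65, 2.65]. Speed limits (rad/s): [2.57, 2.57, 3.01, 3.14, 3.14, 3.14].

## Interface

Orientations are given as a unit quaternion [w, x, y, z].
In Python, from bench import * gives the robot as it stands. Calls block until the motion is done:
- move_to(position, orientation): joint-space move of the TCP to a pose.
- move_l(position, speed=0.15, orientation=None): straight line of the TCP; orientation=None keeps the orientation; speed is the mean speed in m/s.
- movej(angles): joint-space move.
- gripper_open() and close(): open the fingers fully, or close them until they stop; the grip force is fixed at half the most.
- hold(seconds).
- inverse_kinematics(position, orientation): joint angles nearest the present ones, or None.
- state(): the state.
- get_image(name): name is "scene" or "top" or "wrist"; returns a dict with "frame" (384x512x3 uint8, blue, green, red), "depth" (384x512 float32, m along the optical axis (not along the pixel's ray), 0 where there is no reading), "camera_matrix" (3x3 intrinsics, pixels), "view" (4x4, takes a point from world to camera coordinates). Camera axes: x right, y up, looking along -z (the intrinsics and any distortion apply to the point x, -y, -z); pixel columns grow to the right and rows downward; lengths in m; the calibration is good to about 2 mm. A picture is of the moment at which its call begins.
A pose or a line that the arm cannot do raises IKError and nothing moves.
- job_done(): hands the job in, once; it reports no verdict.
The state is a dict: "time": time; "joint_pos": joint angles; "dq": joint speeds; "joint_torque": joint torques, N m; "ee_pos": TCP position; "ee_rot": TCP orientation; "ft_force": force on the tool from outside, world axes, zero at the start; "moment": the same for the moment, N m; "finger_gap": finger opening in m.
Only numpy, scipy, OpenCV 4.12 (cv2) and the standard library are available. Lean on these libraries where they do the work, as an engineer would, in place of code of your own. Each camera call takes 0.05 s, during which the arm holds its last target.

## Task

Set up the bench for a two-colour screen print: stand each ink pot inside the dish of its own colour and size (large pots in the large dishes, small pots in the small ones), and lay the ink spatula on its painted outline, handle on handle and blade on blade. Keep the pots upright, set things down rather than dropping them, and leave everything resting flat.

Things in the scene. Friction and masses are not known exactly. Their poses are not given: they have to be found in the camera images.
- large_blue_pot_center (a point): large ink pot: closed upright cylinder, diameter 60 mm, height 54 mm, white with a blue band and a blue lid, about 170 g. Loose. The point is its centre, half-way up; z is its axis, up.
- large_yellow_pot_center (a point): large ink pot: closed upright cylinder, diameter 60 mm, height 54 mm, white with a yellow band and a yellow lid, about 170 g. Loose. The point is its centre, half-way up; z is its axis, up.
- small_blue_pot_center (a point): small ink pot: closed upright cylinder, diameter 40 mm, height 46 mm, white with a blue band and a blue lid, about 70 g. Loose. The point is its centre, half-way up; z is its axis, up.
- small_yellow_pot_center (a point): small ink pot: closed upright cylinder, diameter 40 mm, height 46 mm, white with a yellow band and a yellow lid, about 70 g. Loose. The point is its centre, half-way up; z is its axis, up.
- large_blue_dish: large blue dish, fixed to the table for the run: round, open, coloured rim and a black disc on its floor, inner diameter 84 mm, outer diameter 92 mm, floor 3 mm thick, rim 9 mm high over the table. Origin at the centre of its underside, on the table; z up.
- large_yellow_dish: large yellow dish, fixed to the table for the run: round, open, coloured rim and a black disc on its floor, inner diameter 84 mm, outer diameter 92 mm, floor 3 mm thick, rim 9 mm high over the table. Origin at the centre of its underside, on the table; z up.
- small_blue_dish: small blue dish, fixed to the table for the run: round, open, coloured rim and a black disc on its floor, inner diameter 60 mm, outer diameter 68 mm, floor 3 mm thick, rim 9 mm high over the table. Origin at the centre of its underside, on the table; z up.
- small_yellow_dish: small yellow dish, fixed to the table for the run: round, open, coloured rim and a black disc on its floor, inner diameter 60 mm, outer diameter 68 mm, floor 3 mm thick, rim 9 mm high over the table. Origin at the centre of its underside, on the table; z up.
- spatula_grip (a point): ink spatula lying flat, loose, about 90 g, 150 mm long along its x axis: wooden handle 85 mm long, 22 mm wide, 20 mm thick resting on the table, a brass collar, and a steel blade 28 mm wide, 2.5 mm thick, level with the handle's mid-height, reaching from 50 to 108 mm from this point in +x. The point is the centre of the handle (half-way up); +x points to the blade, z up.
- outline_grip (a point): the spatula's outline: grey board fixed to the table, 170 x 44 mm, 3 mm thick, painted with the spatula's silhouette (black handle, white blade). The point lies on the board's top face at the centre of the painted handle; +x points along the silhouette to the painted blade; z up.
Mind the look-alikes: they are no part of the job. What is shaped like the part that bears small_blue_pot_center but orange is not meant.

How it is judged:
At the end, for the whole second after the job is handed in: Released and at rest: each pot upright (0.1 rad) on the floor of the dish of its colour and size, centres within 14 mm (large) or 12 mm (small); the spatula flat on its outline, handle centres within 13 mm, direction within 0.2 rad, blade on blade (horizontal distance between large_blue_pot_center and large_blue_dish below 0.014 m and z of large_blue_pot_center in the frame of large_blue_dish below 0.033 m and angle between each of large_blue_pot_center, large_yellow_pot_center, small_blue_pot_center, small_yellow_pot_center's own z axis and vertical below 0.1 rad and linear speed of each of large_blue_pot, large_yellow_pot, small_blue_pot, small_yellow_pot, spatula below 0.02 m/s and horizontal distance between large_yellow_pot_center and large_yellow_dish below 0.014 m and z of large_yellow_pot_center in the frame of large_yellow_dish below 0.033 m and horizontal distance between small_blue_pot_center and small_blue_dish below 0.012 m and z of small_blue_pot_center in the frame of small_blue_dish below 0.029 m and horizontal distance between small_yellow_pot_center and small_yellow_dish below 0.012 m and z of small_yellow_pot_center in the frame of small_yellow_dish below 0.029 m and horizontal distance between spatula_grip and outline_grip below 0.013 m and z of spatula_grip in the frame of outline_grip below 0.014 m and angle between the x axis of spatula_grip and the x axis of outline_grip, either way round below 0.2 rad and x of spatula in the frame of outline_grip above 0 m and angle between spatula_grip's own z axis and vertical below 0.12 rad); the robot touches nothing.
It fails at once if a pot is tipped more than 35 degrees (angle between any of large_blue_pot_center, large_yellow_pot_center, small_blue_pot_center, small_yellow_pot_center's own z axis and vertical above 0.61 rad).
It fails at once if a pot or the spatula is dropped or thrown (faster than 0.8 m/s with no finger on it: a fall of over 30 mm) ((linear speed of large_blue_pot above 0.8 m/s and contact force between large_blue_pot and the fingers below 0.05 N) or (linear speed of large_yellow_pot above 0.8 m/s and contact force between large_yellow_pot and the fingers below 0.05 N) or (linear speed of small_blue_pot above 0.8 m/s and contact force between small_blue_pot and the fingers below 0.05 N) or (linear speed of small_yellow_pot above 0.8 m/s and contact force between small_yellow_pot and the fingers below 0.05 N) or (linear speed of spatula above 0.8 m/s and contact force between spatula and the fingers below 0.05 N)).
It also fails if it takes over 134 s, if anything falls off the work surface, if the arm or the gripper's body presses on something with over 40 N, if the wrist force passes 120 N, or if a joint passes its speed limit or range.

## Working session

There is one attempt and no reset: what is moved stays moved. The work goes in short steps, each a Python script; the robot and the scene stay as the last script left them, time stands still between calls to the robot, and variables do not carry over. Pictures are saved under pics/ and viewed, and the job is handed in when it is done.

```bash
ls; mkdir -p pics; python3 - <<'E'
from bench import *
import cv2,numpy as np
s=state();print(s)
for n in ("top","scene"):
    im=get_image(n);cv2.imwrite(f"pics/{n}0.png",im["frame"]);np.savez(f"{n}0.npz",**im)
    print(im["camera_matrix"],im["view"], {k for k in im})
E
```

```text
pics
{'time': 0.0, 'joint_pos': array([-1.22469142e+00,  9.18654150e-02,  1.23185097e+00, -2.55192373e-05,
        1.81985287e+00, -5.67183217e-02]), 'dq': array([-0.00106821,  0.0003417 , -0.00036538,  0.00080704, -0.00088262,
        0.00116185]), 'joint_torque': array([ 3.12584787e-03, -4.46444786e+01, -4.06448722e+01,  7.01691443e-02,
        2.92745756e-02, -1.78635478e-04]), 'ee_pos': array([ 0.23507291, -0.55165822,  0.20252274]), 'ee_rot': array([-9.76192316e-04,  9.79785305e-01,  2.00049440e-01, -1.54742185e-04]), 'ft_force': array([-0.35472397, -0.70367781,  0.28236519]), 'moment': array([-0.00538783,  0.02817872,  0.00591852]), 'finger_gap': 0.08770953149085552}
[[409.11044604   0.         248.06552509]
 [  0.         409.11044604 200.56962501]
 [  0.           0.           1.        ]] [[-0.0185968  -0.99981079  0.00570533 -0.00322758]
 [ 0.99628791 -0.01805096  0.08416984 -0.56408409]
 [-0.08405093  0.00724944  0.99643509 -0.7697456 ]
 [ 0.          0.          0.          1.        ]] {'camera_matrix', 'frame', 'view', 'depth'}
[[496.3940744    0.         257.07146691]
 [  0.         496.3940744  189.23036621]
 [  0.           0.           1.        ]] [[ 0.3163968   0.94842382 -0.01962939 -0.18880889]
 [-0.67686309  0.24020457  0.69581472  0.32358505]
 [ 0.66464233 -0.20686715  0.71795303 -1.3784744 ]
 [ 0.          0.          0.          1.        ]] {'camera_matrix', 'frame', 'view', 'depth'}
```

View pics/top0.png

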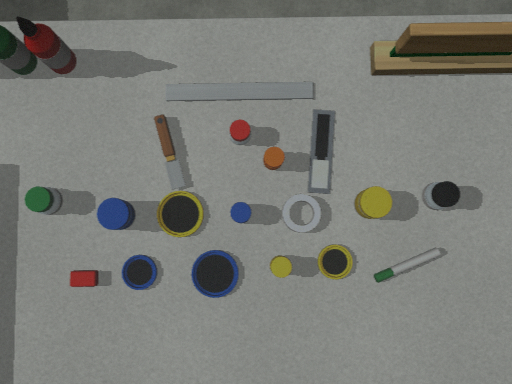

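View pics/scene0.png

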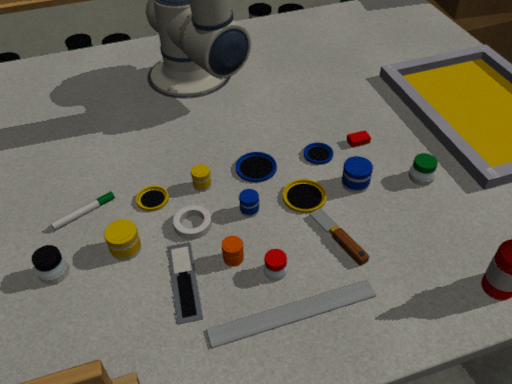

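The top view (image up = +x, image right = −y) shows:
- Large blue pot (115,213) and small blue pot (241,212).
- Large yellow pot (375,203) and small yellow pot (281,267).
- Large blue dish (215,273) and small blue dish (140,272).
- Large yellow dish (181,214) and small yellow dish (335,262).
- Spatula (170,150), with its blade tip next to the yellow dish.
- Outline (321,150).

Things that could be mistaken for what I want:
- Pots: orange (274,158), red (240,131), green (40,199) and black/white (443,195).
- White ring (301,213), red block (84,278), steel bar (240,92) and pen (408,265).

I'm choosing by colour and size.

```bash
cat > vis.py <<'E'
import cv2,numpy as np
def cloud(im):
    K=im["camera_matrix"];V=im["view"];d=im["depth"];h,w=d.shape
    u,v=np.meshgrid(np.arange(w),np.arange(h))
    p=np.stack([(u-K[0,2])/K[0,0]*d,-(v-K[1,2])/K[1,1]*d,-d],-1)
    return (p-V[:3,3])@V[:3,:3]
def ray(im,uv,z):
    K=im["camera_matrix"];V=im["view"];R=V[:3,:3]
    c=-R.T@V[:3,3]; r=R.T@np.array([(uv[0]-K[0,2])/K[0,0],-(uv[1]-K[1,2])/K[1,1],-1])
    return c+r*(z-c[2])/r[2]
def colour(im):
    h=cv2.cvtColor(im["frame"],cv2.COLOR_BGR2HSV)
    H,S,Vv=h[...,0],h[...,1],h[...,2]
    return dict(blue=(H>100)&(H<130)&(S>130)&(Vv>50),yellow=(H>20)&(H<35)&(S>130)&(Vv>50),black=(Vv<60),
      orange=(H>4)&(H<=20)&(S>100))
def blobs(m,amin=40):
    n,l,st,ce=cv2.connectedComponentsWithStats(m.astype(np.uint8))
    return [(l==i,st[i],ce[i]) for i in range(1,n) if st[i][4]>=amin]
E
python3 - <<'E'
from vis import *
im=dict(np.load("top0.npz"));P=cloud(im);C=colour(im)
for c in("blue","yellow"):
    for m,st,ce in blobs(C[c]):
        zt=np.percentile(P[m][:,2],80)
        if zt>0.03:
            H=.054 if st[4]>700 else .046
            mm=(m&(P[...,2]>H-.008)).astype(np.uint8)
            k=cv2.findContours(mm,0,1)[0];k=max(k,key=len)
            e=cv2.minEnclosingCircle(k)
            M=cv2.moments(mm,True);ce2=(M['m10']/M['m00'],M['m01']/M['m00'])
        else:
            H=.009;k=max(cv2.findContours(m.astype(np.uint8),0,1)[0],key=len)
            e=cv2.minEnclosingCircle(k);f=cv2.fitEllipse(k);ce2=f[0]
        sc=im["camera_matrix"][0,0]/np.median(im["depth"][m])
        print(c,st,'z80 %.4f'%zt,'enc',np.round(ray(im,e[0],H),4),'diam mm %.1f'%(2000*e[1]/sc),'cen',np.round(ray(im,ce2,H),4), np.round(P[m&(P[...,2]>H-.008)].mean(0),4))
for m,st,ce in blobs(C["black"],100):
    z=np.median(P[m][:,2]); 
    r=cv2.minAreaRect(max(cv2.findContours(m.astype(np.uint8),0,1)[0],key=len))
    print('black',st,'%.4f'%z,np.round(ray(im,ce,.003),4),r)
for m,st,ce in blobs(C["orange"],60): print('orange',st,np.median(P[m][:,2]),np.round(ray(im,ce,.01),4),cv2.minAreaRect(max(cv2.findContours(m.astype(np.uint8),0,1)[0],key=len)))
cv2.imwrite("pics/crop1.png",cv2.resize(im["frame"][95:305,60:400],None,fx=2.3,fy=2.3,interpolation=cv2.INTER_CUBIC))
E
```

```text
blue [ 97 198  32  31 760] z80 0.0559 enc [0.5421 0.2385 0.054 ] diam mm 58.2 cen [0.5423 0.2386 0.054 ] [0.542  0.237  0.0588]
blue [231 202  20  21 314] z80 0.0478 enc [0.5406 0.0014 0.046 ] diam mm 37.8 cen [0.5406 0.0016 0.046 ] [0.5404 0.0016 0.0492]
blue [192 250  46  47 522] z80 0.0094 enc [0.4241 0.0546 0.009 ] diam mm 91.6 cen [0.4241 0.0542 0.009 ] [0.4246 0.0523 0.0108]
blue [122 255  34  35 342] z80 0.0093 enc [0.4295 0.2014 0.009 ] diam mm 67.4 cen [0.4298 0.2015 0.009 ] [0.4295 0.1995 0.0063]
yellow [355 187  37  31 867] z80 0.0557 enc [ 0.5544 -0.2512  0.054 ] diam mm 59.7 cen [ 0.5547 -0.2513  0.054 ] [ 0.5545 -0.2505  0.0564]
yellow [157 191  46  46 570] z80 0.0093 enc [0.5422 0.1216 0.009 ] diam mm 91.3 cen [0.5419 0.1213 0.009 ] [0.542  0.1216 0.0106]
yellow [318 245  34  34 418] z80 0.0094 enc [ 0.4424 -0.1802  0.009 ] diam mm 67.7 cen [ 0.4427 -0.1805  0.009 ] [ 0.442  -0.182   0.0063]
yellow [270 256  22  21 344] z80 0.0479 enc [ 0.4381 -0.072   0.046 ] diam mm 39.1 cen [ 0.4382 -0.0719  0.046 ] [ 0.4388 -0.0713  0.0536]
black [ 16  16  25  22 301] 0.1468 [0.932
[... 1239 characters left out ...]
 1078] 0.0039 [0.424  0.0548 0.003 ] ((214.5, 273.5), (37.0, 35.0), 90.0)
black [127 260  25  25 483] 0.0039 [0.4294 0.2026 0.003 ] ((138.90000915527344, 271.8000183105469), (23.702320098876953, 24.149534225463867), 63.43495178222656)
orange [ 395   22  117   31 3041] 0.12117866575000129 [ 0.8933 -0.4455  0.01  ] ((453.0632629394531, 37.17328643798828), (29.345115661621094, 116.31998443603516), 89.13194274902344)
orange [156 120  18  37 315] 0.020148318551784433 [0.6918 0.1508 0.01  ] ((164.5311279296875, 138.49171447753906), (36.26601791381836, 9.40468692779541), 75.0685806274414)
orange [264 147  21  23 376] 0.04636255902669045 [ 0.6499 -0.0656  0.01  ] ((274.0, 158.0), (22.0, 20.0), 90.0)
```

View pics/crop1.png

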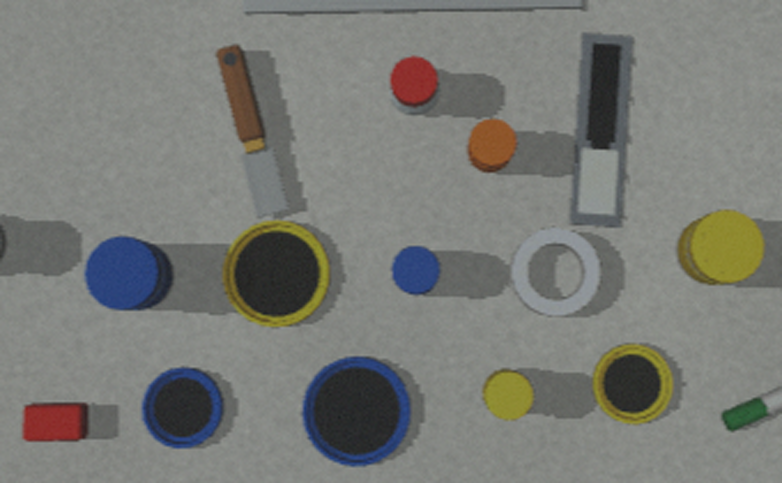

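The crop confirms the choices. Measured diameters are about 58–60 and 38–39 mm for the pots and 92 and 68 mm for the dishes, and the heights match. The spatula (crop 240,120) is free of the dish rim, or just touching it. I'll move the spatula first, measuring its axis and the outline's.

```bash
cat > rob.py <<'E'
from bench import *
import numpy as np
def q(yaw): return [0.0,np.cos(yaw/2),np.sin(yaw/2),0.0]   # Rz(yaw)*Rx(pi)
# jaw (tool y) direction in world = yaw - 90deg
def best(p,yaw):
    o=[]
    for y in(yaw,yaw+np.pi,yaw-np.pi):
        a=inverse_kinematics(list(p),q(y))
        if a is not None:o.append((abs(a[5]),y))
    return min(o)[1]
E
python3 - <<'E'
from vis import *
from rob import *
im=dict(np.load("top0.npz"));P=cloud(im);f=im["frame"];C=colour(im)
hsv=cv2.cvtColor(f,cv2.COLOR_BGR2HSV)
# outline
bm=[b for b in blobs(C["black"],100) if b[1][0]==315][0]
B=ray(im,bm[2],.003)
w=np.zeros(f.shape[:2],bool);w[155:192,305:335]=hsv[155:192,305:335,2]>165
wb=max(blobs(w,60),key=lambda b:b[1][4]);W=ray(im,wb[2],.003)
print('outline',B,W,wb[1],'axis',np.arctan2(*(W-B)[1::-1]),'dist',np.linalg.norm(W-B))
# spatula handle: orange mask pixels
hm=[b for b in blobs(C["orange"],60) if b[1][0]==156][0]
z=P[...,2]; r=np.zeros_like(w);r[110:195,145:195]=True
top=r&(z>.014)&(z<.03); print('handle px by depth',top.sum())
for nm,m in(('colour',hm[0]),('depth',top)):
    v,u=np.nonzero(m);pts=np.array([ray(im,(a,b),.02) for a,b in zip(u,v)])[:,:2]
    c=pts.mean(0);U,S,Vt=np.linalg.svd(pts-c);ax=Vt[0]*(-np.sign(Vt[0][0]));t=(pts-c)@ax;n=(pts-c)@[-ax[1],ax[0]]
    print(nm,c,'ax',np.arctan2(ax[1],ax[0]),'extent',t.min(),t.max(),n.min(),n.max(),'mid',c+ax*(t.min()+t.max())/2)
big=cv2.resize(f[105:200,140:210],None,fx=6,fy=6,interpolation=cv2.INTER_CUBIC);cv2.imwrite("pics/spat.png",big)
for y in (0,1.57,3.14): print(y,inverse_kinematics([.54,0,.15],q(y)))
E
```

```text
Traceback (most recent call last):
ValueError: max() iterable argument is empty
```

```bash
python3 - <<'E'
from vis import *
from rob import *
im=dict(np.load("top0.npz"));P=cloud(im);f=im["frame"];C=colour(im)
hsv=cv2.cvtColor(f,cv2.COLOR_BGR2HSV)
bm=[b for b in blobs(C["black"],100) if b[1][0]==315][0]
B=ray(im,bm[2],.003)
w=np.zeros(f.shape[:2],bool);sub=hsv[160:193,308:332,2];print(sub[::6,::3])
T,_=cv2.threshold(sub,0,255,cv2.THRESH_OTSU);print(T)
w[160:193,308:332]=sub>T
wb=max(blobs(w,60),key=lambda b:b[1][4]);W=ray(im,wb[2],.003)
print('outline',B,W,wb[1],'axis',np.arctan2(*(W-B)[1::-1]),'dist',np.linalg.norm(W-B))
hm=[b for b in blobs(C["orange"],60) if b[1][0]==156][0]
z=P[...,2]; r=np.zeros_like(w);r[110:195,145:195]=True
top=r&(z>.014)&(z<.03); print('handle px by depth',top.sum())
for nm,m in(('colour',hm[0]),('depth',top)):
    v,u=np.nonzero(m);pts=np.array([ray(im,(a,b),.02) for a,b in zip(u,v)])[:,:2]
    c=pts.mean(0);U,S,Vt=np.linalg.svd(pts-c);ax=Vt[0]*(-np.sign(Vt[0][0]));t=(pts-c)@ax;n=(pts-c)@[-ax[1],ax[0]]
    print(nm,c,'ax',np.arctan2(ax[1],ax[0]),'extent',t.min(),t.max(),n.min(),n.max(),'mid',c+ax*(t.min()+t.max())/2)
big=cv2.resize(f[105:200,140:210],None,fx=6,fy=6,interpolation=cv2.INTER_CUBIC);cv2.imwrite("pics/spat.png",big)
for y in (0,1.57,3.14): print(y,inverse_kinematics([.54,0,.15],q(y)))
E
```

```text
[[100  84 145 144 146 135 132  98]
 [ 98  99 148 150 144 148 149  98]
 [126 100 147 149 149 151 146  97]
 [123 115 148 150 151 148 150 101]
 [104 129 151 147 146 149 151  95]
 [103  99  95  98  96  94  99  95]]
123.0
outline [ 0.69353932 -0.16532631  0.003     ] [ 0.61752417 -0.15829718  0.003     ] [311 160  18  28 446] axis 3.049384861526715 dist 0.07633945035597368
handle px by depth 524
colour [0.68941951 0.14886795] ax -2.8854706849409584 extent -0.037237340124034395 0.03578207537204817 -0.009044460328738525 0.00946314943131922 mid [0.69012341 0.14905228]
depth [0.69111905 0.14754064] ax -2.880752742684426 extent -0.04834679502691456 0.10008609294314602 -0.01209333139817633 0.013870315111237253 mid [0.66612447 0.14086906]
0 [-6.30046384e-02 -7.47327117e-02  1.49211521e+00 -4.44089210e-16
  1.72421016e+00  1.50779169e+00]
1.57 [-6.30046384e-02 -7.47327117e-02  1.49211521e+00 -4.44089210e-16
  1.72421016e+00 -6.22083116e-02]
3.14 [-6.30046384e-02 -7.47327117e-02  1.49211521e+00 -4.44089210e-16
  1.72421016e+00 -1.63220831e+00]
```

View pics/spat.png

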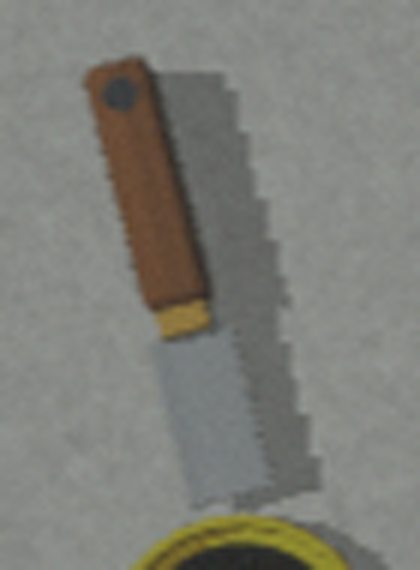

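The crop shows the handle running from about (118,58) to (181,305), with the collar below it and the blade tip clear of the dish rim. I'll ray-cast those ends, check the length is 85 mm, then grasp.

```bash
python3 - <<'E'
from vis import *
from rob import *
im=dict(np.load("top0.npz"))
a=ray(im,(140+118/6-.4,105+59/6-.4),.02)[:2];b=ray(im,(140+180/6-.4,105+304/6-.4),.02)[:2]
print(a,b,np.linalg.norm(b-a),np.arctan2(*(b-a)[::-1]))
th=-2.884; ax=np.array([np.cos(th),np.sin(th)])
c=(a+b)/2; print('centre',c)
g=c+.012*ax
yaw=best([*g,.15],th)   # jaws perpendicular to axis
print(g,yaw)
print(best([.69,-.165,.15],3.049))
move_to([*g,.13],q(yaw)); s=state(); print(s["time"],s["ee_pos"])
im=get_image("wrist");cv2.imwrite("pics/w1.png",im["frame"]);np.savez("w1.npz",**im)
E
```

```text
[0.73871602 0.15915564] [0.6563734  0.13890583] 0.08479599862919956 -2.9004562716018043
centre [0.69754471 0.14903073]
[0.68594063 0.14597369] -6.0255926535897935
-0.09259265358979318
3.0333 [0.68616065 0.14494752 0.13017699]
```

View pics/w1.png

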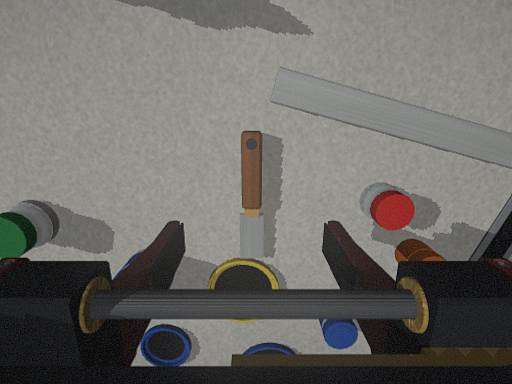

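The wrist view shows the handle upright at (251,170), midway between the fingers (about 180 and 325). It's well aligned, so I'll grasp and carry it.

```bash
python3 - <<'E'
from vis import *
from rob import *
g=np.array([.68594,.14597]);yaw=-6.0256
move_l([*g,.0125],.12); s=state();print(s["time"],s["ee_pos"],s["ft_force"])
close(); s=state();print('gap',s["finger_gap"],s["ee_pos"])
move_l([*g,.12],.12)
B=np.array([.69354,-.16533]);ax=np.array([np.cos(3.049),np.sin(3.049)]);t=B+.012*ax
y2=yaw-.350
move_to([*t,.12],q(y2)); s=state();print(s["time"],s["finger_gap"],s["ee_pos"])
im=get_image("wrist");cv2.imwrite("pics/w2.png",im["frame"])
im=get_image("top");cv2.imwrite("pics/t2.png",im["frame"])
E
```

```text
4.2167 [0.68669028 0.14608552 0.0138692 ] [0.59273196 0.18754798 0.14467313]
gap 0.000141451623762486 [0.68594696 0.1459245  0.0124892 ]
7.7917 0.0006315740894057321 [ 0.68187147 -0.16276253  0.11988102]
```

View pics/w2.png

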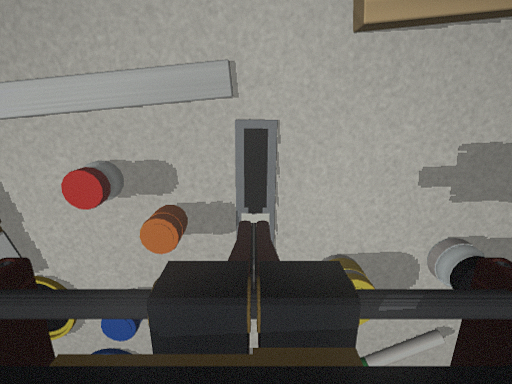

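View pics/t2.png

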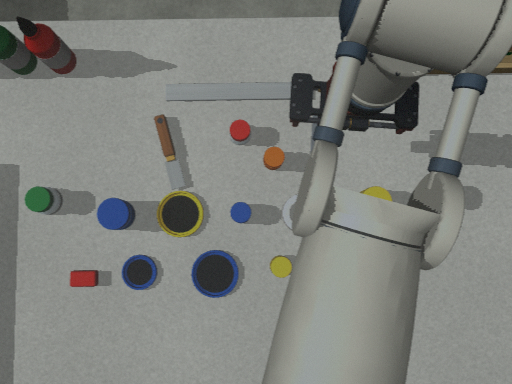

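The gap closed to 0 and the top view shows the spatula still at (168,150), so the grasp missed without touching it. I'll check the tool frame against the cameras.

```bash
python3 - <<'E'
from vis import *
from rob import *
def proj(im,p):
    c=im["view"]@np.r_[p,1];K=im["camera_matrix"];return K[0,0]*c[0]/-c[2]+K[0,2],K[1,1]*-c[1]/-c[2]+K[1,2]
s=state();e=s["ee_pos"];print(e,s["ee_rot"],s["finger_gap"])
im=get_image("wrist");d=im["depth"]
print('proj tcp wrist',proj(im,e),'tips',proj(im,e-[0,0,.008]),'cam pos',-im["view"][:3,:3].T@im["view"][:3,3])
P=cloud(im)
for uv in((246,228),(262,228),(254,225),(244,240),(264,240),(253,260)): print(uv,P[uv[1],uv[0]],d[uv[1],uv[0]])
t=get_image("top");print('top',proj(t,e));Pt=cloud(t)
# old images
w1=dict(np.load("w1.npz"));P1=cloud(w1);print('handle/w1',P1[170,251],P1[205,251],P1[135,251],'tips',P1[228,181],P1[228,326])
h=(cv2.cvtColor(w1["frame"],cv2.COLOR_BGR2HSV));
v=(P1[...,2]>.014)&(P1[...,2]<.03);v[:, :235]=0;v[:,268:]=0;v[215:]=0;v[:120]=0
print(P1[v].mean(0),P1[v].min(0),P1[v].max(0))
E
```

```text
[ 0.6820231  -0.16231215  0.12000892] [-2.04951940e-04  9.98990859e-01 -4.49134789e-02  3.13905780e-05] 0.00043979400568543105
proj tcp wrist (np.float64(251.95970055304213), np.float64(225.37701239374846)) tips (np.float64(252.023619907431), np.float64(220.94597103775118)) cam pos [ 0.75992892 -0.17044417  0.30051076]
(246, 228) [ 0.69381167 -0.160084    0.15041542] 0.16288532
(262, 228) [ 0.69294131 -0.16934159  0.15031173] 0.16298543
(254, 225) [ 0.6918612  -0.16458617  0.14248475] 0.1709216
(244, 240) [ 0.69374131 -0.15941344  0.16561199] 0.14835222
(264, 240) [ 0.69304002 -0.16995549  0.16608683] 0.14781576
(253, 260) [ 0.69152643 -0.1640344   0.18290984] 0.1322705
top (np.float64(332.959945590783), np.float64(126.42261787312714))
handle/w1 [0.70015321 0.15015747 0.01797337] [0.66233454 0.1403116  0.01902584] [0.73577166 0.15941302 0.01912443] tips [0.68318179 0.18855697 0.15378348] [0.70602574 0.10390531 0.15511582]
[0.69803314 0.14926744 0.01886837] [0.6492371  0.12939543 0.01417548] [0.74054409 0.16938353 0.02200394]
```

```bash
python3 - <<'E'
from vis import *
from rob import *
im=get_image("wrist");P=cloud(im)
for r in range(214,232,2): print(r,[tuple(np.round(P[r,c],3)) for c in (240,246,250,254,258,262)])
cv2.imwrite("pics/w3.png",cv2.resize(im["frame"][190:270,210:300],None,fx=6,fy=6,interpolation=cv2.INTER_CUBIC))
t=get_image("top");Pt=cloud(t);v=np.zeros(t["depth"].shape,bool);v[105:195,145:192]=1
m=v&(Pt[...,2]>.014)&(Pt[...,2]<.03);print(Pt[m].mean(0),m.sum())
sc=get_image("scene");cv2.imwrite("pics/s3.png",sc["frame"])
E
```

```text
214 [(np.float64(0.647), np.float64(-0.145), np.float64(0.003)), (np.float64(0.646), np.float64(-0.152), np.float64(0.003)), (np.float64(0.645), np.float64(-0.156), np.float64(0.003)), (np.float64(0.645), np.float64(-0.161), np.float64(0.003)), (np.float64(0.645), np.float64(-0.165), np.float64(0.003)), (np.float64(0.644), np.float64(-0.17), np.float64(0.002))]
216 [(np.float64(0.644), np.float64(-0.145), np.float64(0.003)), (np.float64(0.643), np.float64(-0.152), np.float64(0.002)), (np.float64(0.643), np.float64(-0.156), np.float64(0.002)), (np.float64(0.643), np.float64(-0.161), np.float64(0.003)), (np.float64(0.642), np.float64(-0.165), np.float64(0.002)), (np.float64(0.642), np.float64(-0.17), np.float64(0.004))]
218 [(np.float64(0.641), np.float64(-0.145), np.float64(0.002)), (np.float64(0.641), np.float64(-0.151), np.float64(0.004)), (np.float64(0.641), np.float64(-0.156), np.float64(0.003)), (np.float64(0.64), np.float64(-0.16), np.float64(0.003)), (np.float64(0.639), np.float64(-0.165), np.float64(0.001)), (np.float64(0.639), np.float64(-0.17), np.float64(0.002))]
220 [(np.f
[... 1501 characters left out ...]
), (np.float64(0.694), np.float64(-0.16), np.float64(0.15)), (np.float64(0.693), np.float64(-0.163), np.float64(0.149)), (np.float64(0.692), np.float64(-0.165), np.float64(0.146)), (np.float64(0.693), np.float64(-0.167), np.float64(0.149)), (np.float64(0.693), np.float64(-0.17), np.float64(0.15))]
230 [(np.float64(0.694), np.float64(-0.157), np.float64(0.153)), (np.float64(0.693), np.float64(-0.16), np.float64(0.153)), (np.float64(0.693), np.float64(-0.163), np.float64(0.153)), (np.float64(0.691), np.float64(-0.165), np.float64(0.149)), (np.float64(0.693), np.float64(-0.167), np.float64(0.152)), (np.float64(0.692), np.float64(-0.17), np.float64(0.152))]
[0.69161139 0.14774731 0.01946996] 519
```

View pics/w3.png

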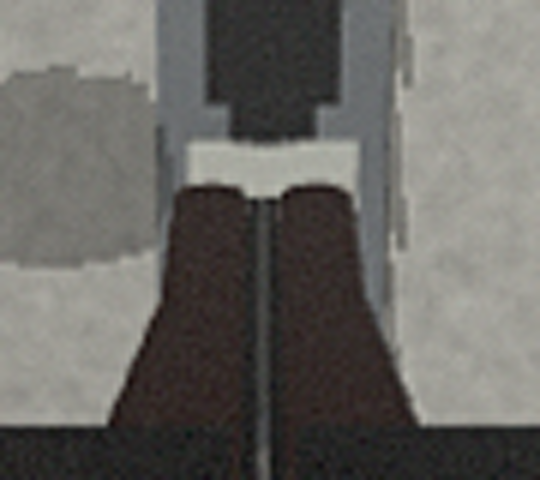

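View pics/s3.png

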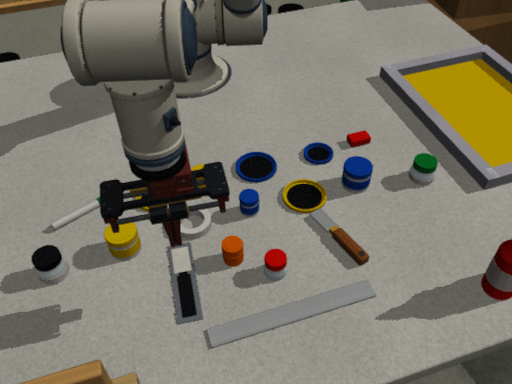

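The wrist depth puts the closed fingertips at z≈0.139, while the TCP reads 0.120 and the tips should be at 0.112. That is about 27 mm high and would explain the miss. I'll confirm it with the scene camera, then by a gentle touch on bare table.

```bash
python3 - <<'E'
from vis import *
from rob import *
sc=get_image("scene");P=cloud(sc);f=sc["frame"]
for r in range(228,250,2): print(r,[tuple(map(float,np.round(P[r,c],3))) for c in (168,171,174,177,180)])
cv2.imwrite("pics/s4.png",cv2.resize(f[190:270,130:230],None,fx=6,fy=6,interpolation=cv2.INTER_CUBIC))
E
```

```text
228 [(0.695, -0.17, 0.185), (0.695, -0.166, 0.184), (0.696, -0.162, 0.183), (0.696, -0.157, 0.182), (0.694, -0.153, 0.178)]
230 [(0.694, -0.171, 0.181), (0.694, -0.167, 0.179), (0.692, -0.162, 0.175), (0.696, -0.158, 0.178), (0.694, -0.153, 0.174)]
232 [(0.693, -0.172, 0.175), (0.694, -0.167, 0.175), (0.693, -0.163, 0.17), (0.696, -0.159, 0.173), (0.696, -0.154, 0.171)]
234 [(0.695, -0.172, 0.172), (0.697, -0.168, 0.173), (0.693, -0.164, 0.166), (0.694, -0.159, 0.166), (0.696, -0.155, 0.166)]
236 [(0.694, -0.173, 0.167), (0.693, -0.169, 0.163), (0.693, -0.164, 0.162), (0.695, -0.16, 0.162), (0.695, -0.155, 0.16)]
238 [(0.558, -0.171, -0.001), (0.695, -0.169, 0.162), (1.195, -0.184, 0.761), (0.697, -0.161, 0.16), (0.693, -0.156, 0.154)]
240 [(0.564, -0.172, 0.001), (0.694, -0.17, 0.156), (0.695, -0.166, 0.155), (0.697, -0.161, 0.156), (0.697, -0.157, 0.153)]
242 [(0.568, -0.173, -0.001), (0.695, -0.171, 0.152), (0.696, -0.166, 0.152), (0.694, -0.162, 0.147), (0.696, -0.157, 0.148)]
244 [(0.574, -0.174, 0.001), (0.695, -0.171, 0.147), (0.694, -0.167, 0.145), (0.693, -0.162, 0.14), (0.698, -0.158, 0.145)]
246 [(0.578, -0.175, 0.001), (0.694, -0.172, 0.141), (0.693, -0.168, 0.138), (0.588, -0.159, 0.006), (0.588, -0.153, 0.003)]
248 [(0.585, -0.176, 0.003), (0.587, -0.171, 0.003), (0.588, -0.165, 0.002), (0.592, -0.16, 0.004), (0.593, -0.154, 0.003)]
```

View pics/s4.png

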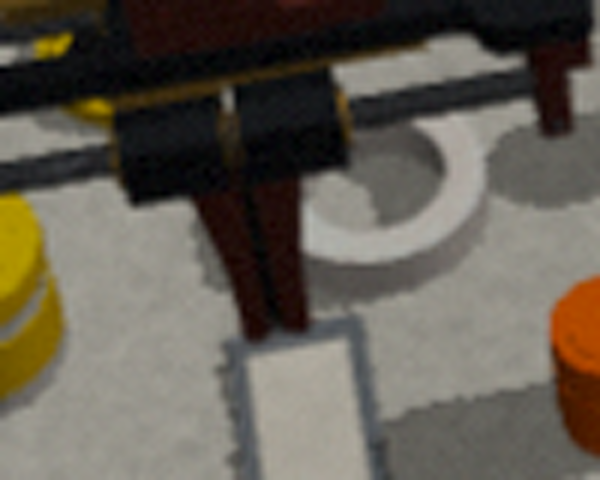

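Both cameras agree: the tips are about 19 mm above the reported TCP point, so TCP readings are 27 mm low against the tips. I'll pin this with a guarded touch on the board's top (z=0.003), directly below.

```bash
python3 - <<'E'
from rob import *
x,y=.6816,-.1642
move_l([x,y,0.0],.12); hold(.2); f0=state()["ft_force"]
z=-.008
while z>-.024:
    move_l([x,y,z],.03); s=state(); f=s["ft_force"]-f0
    print('%.4f'%z,s["ee_pos"].round(4),f.round(2))
    if abs(f[2])>3: break
    z-=.0012
move_l([x,y,.12],.15); print(state()["time"])
E
```

```text
-0.0080 [ 0.6812 -0.1641 -0.0087] [ 0.28 -0.08 -1.22]
-0.0092 [ 0.6816 -0.1642 -0.0092] [ 0.72 -0.7  -0.15]
-0.0104 [ 0.6815 -0.1642 -0.0105] [ 0.24 -0.26 -0.69]
-0.0116 [ 0.6815 -0.1642 -0.0117] [ 0.92 -0.11 -1.51]
-0.0128 [ 0.6815 -0.1641 -0.013 ] [ 0.1   0.41 -0.01]
-0.0140 [ 0.6815 -0.1642 -0.0142] [ 0.51 -0.12 -0.72]
-0.0152 [ 0.6815 -0.1642 -0.0154] [ 1.05 -2.13 -0.94]
-0.0164 [ 0.6818 -0.1643 -0.0156] [-1.74 -0.28  3.63]
12.7667
```

The touch gives contact at TCP z=−0.0158, so tip z = TCP z + 0.0188, which matches the cameras. From here I'll command by tip height and retry the spatula.

```bash
cat >> rob.py <<'E'
OFF=.0188   # measured: tip z = ee z + OFF
def up(tip): return tip-OFF
E
python3 - <<'E'
from vis import *
from rob import *
gripper_open()
g=np.array([.68594,.14597]);yaw=-6.0256
move_to([*g,up(.09)],q(yaw))
move_l([*g,up(.004)],.12)
close(); s=state();print('gap',s["finger_gap"],s["ee_pos"],s["time"])
if s["finger_gap"]<.015: raise SystemExit
move_l([*g,up(.09)],.12)
B=np.array([.69354,-.16533]);ax=np.array([np.cos(3.049),np.sin(3.049)]);t=B+.012*ax
move_to([*t,up(.09)],q(yaw-.350)); hold(.2); s=state();print(s["time"],s["finger_gap"],s["ee_pos"])
im=get_image("wrist");cv2.imwrite("pics/w5.png",im["frame"])
E
```

```text
gap 0.021835222261583086 [ 0.68591095  0.14603321 -0.0148358 ] 17.2333
19.4833 0.021717817927858627 [ 0.68197593 -0.16254662  0.07122013]
```

View pics/w5.png

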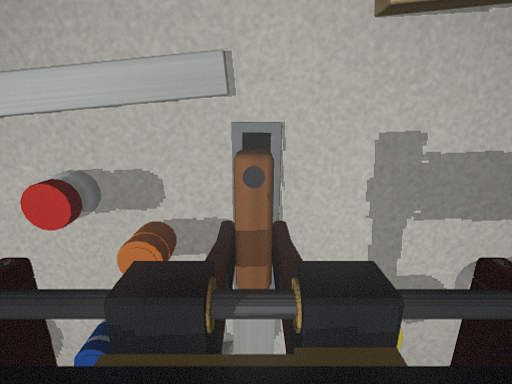

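The gap is 21.8 mm, which is the handle width, and the handle (254,220) lies over the painted one. Lowering.

```bash
python3 - <<'E'
from vis import *
from rob import *
B=np.array([.69354,-.16533]);ax=np.array([np.cos(3.049),np.sin(3.049)]);t=B+.012*ax
f0=state()["ft_force"]
move_l([*t,up(.015)],.12)
for z in(.010,.0085,.0075,.0068):
    move_l([*t,up(z)],.04);s=state();print(z,s["ee_pos"].round(4),(s["ft_force"]-f0).round(2))
    if s["ft_force"][2]-f0[2]>4: break
gripper_open();move_l([*t,up(.11)],.15);
# next: go over large blue pot
p=[.5422,.2386]
import math
th=math.atan2(p[1],p[0]); yaw=best([*p,up(.12)],th+math.pi/2)
move_to([*p,up(.12)],q(yaw));s=state();print(yaw,s["joint_pos"],s["time"])
im=get_image("top");cv2.imwrite("pics/t6.png",im["frame"]);np.savez("t6.npz",**im)
im=get_image("wrist");cv2.imwrite("pics/w6.png",im["frame"])
E
```

```text
0.01 [ 0.6817 -0.1643 -0.0085] [ 0.21  0.25 -0.27]
0.0085 [ 0.6816 -0.1642 -0.0103] [ 0.55 -0.04 -0.74]
0.0075 [ 0.6815 -0.1642 -0.0114] [-0.14  0.87  0.03]
0.0068 [ 0.6817 -0.1643 -0.0118] [0.71 0.71 1.05]
1.9853526463597406 [ 3.56184101e-01  7.48705645e-02  1.42943948e+00 -3.32748114e-04
  1.63775711e+00 -5.67573598e-02] 24.8583
```

View pics/t6.png

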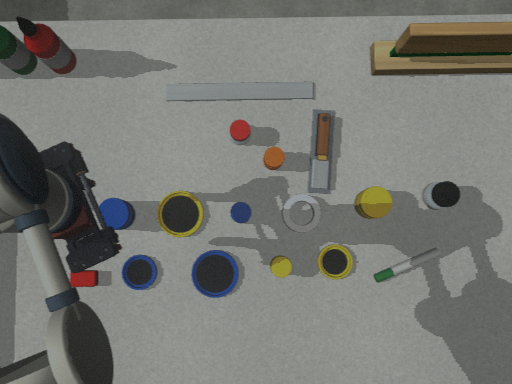

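View pics/w6.png

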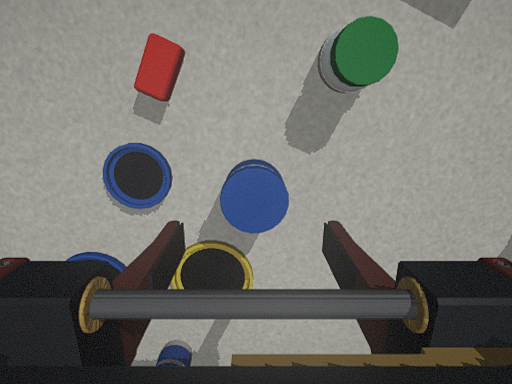

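The spatula lies on its outline (322,150), handle on handle. The wrist view has the large blue pot (254,195) centred between the fingers. Now the pots, starting with large blue.

```bash
cat >> rob.py <<'E'
import math
def radial(p): return best([*p,up(.11)],math.atan2(p[1],p[0])+math.pi/2)
def pick(p,tip=.016,wmin=.03,sp=.15):
    y=radial(p); move_to([*p,up(.09)],q(y)); move_l([*p,up(tip)],sp); close()
    s=state(); print('gap',round(s["finger_gap"],4),s["ee_pos"].round(4))
    if s["finger_gap"]<wmin: raise SystemExit('missed')
    move_l([*p,up(.10)],sp)
def place(p,tip=.016,sp=.15):
    y=radial(p); move_to([*p,up(.10)],q(y)); hold(.1); print('carry gap',round(state()["finger_gap"],4))
    f0=state()["ft_force"]; move_l([*p,up(tip+.010)],sp)
    for z in(.0055,.0045,.0035,.0028):
        move_l([*p,up(tip+z)],.04); s=state(); fz=s["ft_force"][2]-f0[2]
        if fz>4: break
    print('set',z,s["ee_pos"].round(4),'fz',round(fz,2)); gripper_open(); move_l([*p,up(.10)],sp); print('t',state()["time"])
E
python3 - <<'E'
from rob import *
import cv2
pick([.5422,.2386]);place([.424,.0546])
move_to([.5547,-.2513,up(.11)],q(radial([.5547,-.2513])))
im=get_image("top");cv2.imwrite("pics/t7.png",im["frame"]);np.savez("t7.npz",**im)
im=get_image("wrist");cv2.imwrite("pics/w7.png",im["frame"])
E
```

```text
Traceback (most recent call last):
  File "rob.py", line 16, in pick
    y=radial(p); move_to([*p,up(.09)],q(y)); move_l([*p,up(tip)],sp); close()
                 ~~~~~~~^^^^^^^^^^^^^^^^^^^
bench.IKError: the arm cannot take that pose within its joint ranges
```

```bash
python3 - <<'E'
from rob import *
p=[.5422,.2386]
print(state()["joint_pos"].round(3),state()["ee_pos"],radial(p))
for z in(.12,.11,.1,.09,.05,.016): 
  for y in (1.9853,1.9853-np.pi,1.7,2.2): 
    a=inverse_kinematics([*p,up(z)],q(y)); print(z,round(y,2),None if a is None else np.round(a,3))
E
```

```text
[ 0.356  0.075  1.429 -0.     1.638 -0.057] [0.54265213 0.23778205 0.10096491] -1.1562400072300525
0.12 1.99 [ 0.357  0.074  1.429 -0.     1.638 -0.057]
0.12 -1.16 None
0.12 1.7 [ 0.357  0.074  1.429 -0.     1.638  0.228]
0.12 2.2 [ 0.357  0.074  1.429 -0.     1.638 -0.272]
0.11 1.99 [ 0.357  0.077  1.444 -0.     1.62  -0.057]
0.11 -1.16 None
0.11 1.7 [ 0.357  0.077  1.444 -0.     1.62   0.228]
0.11 2.2 [ 0.357  0.077  1.444 -0.     1.62  -0.272]
0.1 1.99 [ 0.357  0.081  1.458 -0.     1.603 -0.057]
0.1 -1.16 None
0.1 1.7 [ 0.357  0.081  1.458 -0.     1.603  0.228]
0.1 2.2 [ 0.357  0.081  1.458 -0.     1.603 -0.272]
0.09 1.99 [ 0.357  0.085  1.472 -0.     1.585 -0.057]
0.09 -1.16 None
0.09 1.7 [ 0.357  0.085  1.472 -0.     1.585  0.228]
0.09 2.2 [ 0.357  0.085  1.472 -0.     1.585 -0.272]
0.05 1.99 [ 0.357  0.106  1.522 -0.     1.514 -0.057]
0.05 -1.16 None
0.05 1.7 [ 0.357  0.106  1.522 -0.     1.514  0.228]
0.05 2.2 [ 0.357  0.106  1.522 -0.     1.514 -0.272]
0.016 1.99 [ 0.357  0.129  1.558 -0.     1.454 -0.057]
0.016 -1.16 None
0.016 1.7 [ 0.357  0.129  1.558 -0.     1.454  0.228]
0.016 2.2 [ 0.357  0.129  1.558 -0.     1.454 -0.272]
```

`best()` returned a yaw that the IK rejects when asked again, so that helper isn't reliable. The direct yaw (azimuth + 90°) works with joint 6≈0, so I'll use that.

```bash
sed -i 's/^def radial.*/def radial(p): return math.atan2(p[1],p[0])+math.pi\/2/' rob.py
python3 - <<'E'
from rob import *
import cv2
L=[(.5422,.2386),(.424,.0546),(.5547,-.2513),(.5421,.1217),(.5406,.0015),(.4296,.2018),(.4382,-.0720),(.4425,-.1806)]
print([inverse_kinematics([*p,up(z)],q(radial(p))) is not None for p in L for z in(.016,.1)])
pick(L[0]);place(L[1])
move_to([*L[2],up(.11)],q(radial(L[2])))
im=get_image("top");cv2.imwrite("pics/t7.png",im["frame"]);np.savez("t7.npz",**im)
im=get_image("wrist");cv2.imwrite("pics/w7.png",im["frame"])
E
```

```text
[True, True, True, True, True, True, True, True, True, True, True, True, True, True, True, True]
gap 0.0598 [ 0.5426  0.2387 -0.0022]
carry gap 0.0596
set 0.0028 [0.4241 0.0546 0.0008] fz 6.44
t 31.0583
```

View pics/t7.png

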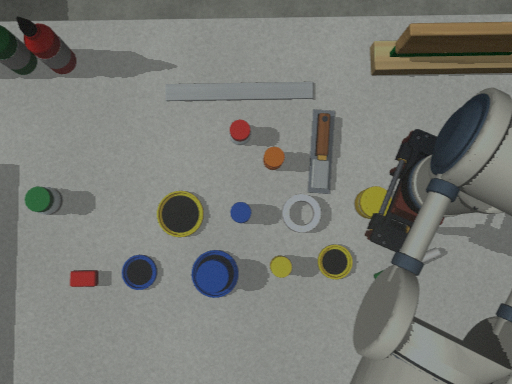

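View pics/w7.png

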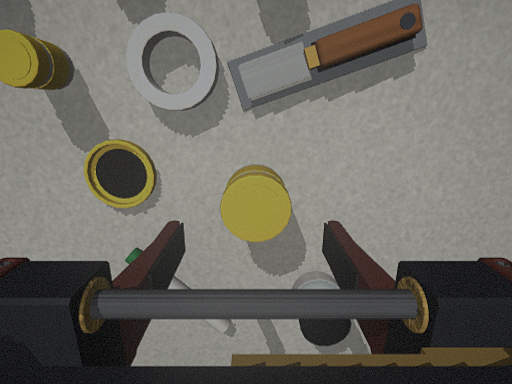

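Gap was 59.8 mm and the large blue pot stands in its dish (213,276). The large yellow pot (256,205) is centred between the fingers, with nothing in their way. I'll do the other three pots; any missed grip stops the script.

```bash
python3 - <<'E'
from rob import *
import cv2
L=[(.5422,.2386),(.424,.0546),(.5547,-.2513),(.5421,.1217),(.5406,.0015),(.4296,.2018),(.4382,-.0720),(.4425,-.1806)]
pick(L[2]);place(L[3])
pick(L[4],.014);place(L[5],.014)
pick(L[6],.014);place(L[7],.014)
p=[.45,-.35];move_to([*p,.2],q(radial(p)))
im=get_image("top");cv2.imwrite("pics/t8.png",im["frame"]);np.savez("t8.npz",**im)
im=get_image("scene");cv2.imwrite("pics/s8.png",im["frame"]);np.savez("s8.npz",**im);print(state()["time"])
E
```

```text
gap 0.0592 [ 0.5552 -0.2515 -0.0021]
carry gap 0.0599
set 0.0028 [0.5423 0.1217 0.0009] fz 7.37
t 39.0333
gap 0.0395 [ 0.5406  0.0015 -0.0048]
carry gap 0.0396
set 0.0028 [ 0.4297  0.2019 -0.0018] fz 0.49
t 46.0417
gap 0.0395 [ 0.4382 -0.072  -0.0048]
carry gap 0.0399
set 0.0028 [ 0.4426 -0.1807 -0.0018] fz 1.18
t 53.1583
54.1
```

View pics/t8.png

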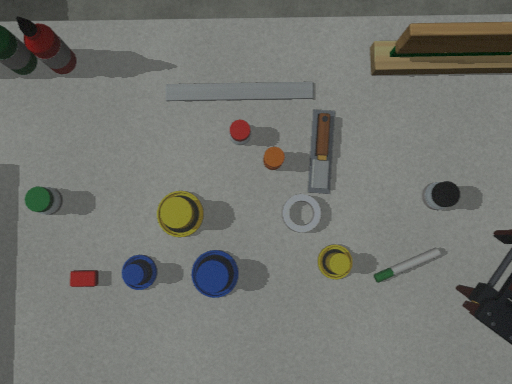

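View pics/s8.png

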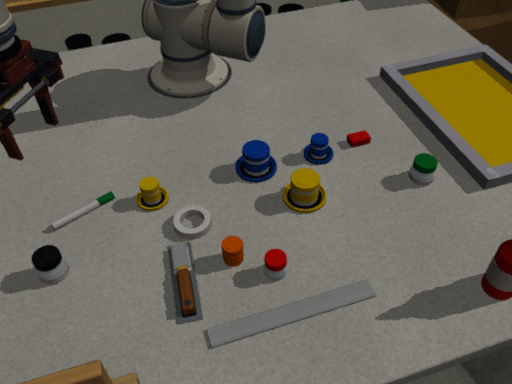

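Both views show all four pots upright in their own dishes: large yellow (178,212), small blue (139,272), large blue (214,274) and small yellow (337,262). The spatula is on its outline. I'll measure the offsets before handing in.

```bash
python3 - <<'E'
from vis import *
im=dict(np.load("t8.npz"));P=cloud(im);C=colour(im)
D=dict(LB=('blue',.424,.0546,.057),LY=('yellow',.5421,.1217,.057),SB=('blue',.4296,.2018,.049),SY=('yellow',.4425,-.1806,.049))
for n,(c,x,y,h) in D.items():
    m=C[c]&(abs(P[...,2]-h)<.008)&(np.hypot(P[...,0]-x,P[...,1]-y)<.05)
    b=max(blobs(m,30),key=lambda b:b[1][4]);k=max(cv2.findContours(b[0].astype(np.uint8),0,1)[0],key=len)
    e=cv2.minEnclosingCircle(k);a=ray(im,e[0],h)[:2];g=ray(im,b[2],h)[:2]
    print(n,'enc',a.round(4),'err mm',np.round(1e3*(a-[x,y]),1),'cen err',np.round(1e3*(g-[x,y]),1),'lid z med %.4f'%np.median(P[b[0]][:,2]),b[1])
f=im["frame"];cv2.imwrite("pics/sp8.png",cv2.resize(f[105:200,295:350],None,fx=6,fy=6,interpolation=cv2.INTER_CUBIC))
hm=[b for b in blobs(C["orange"],60) if 300<b[1][0]<340][0]
v,u=np.nonzero(hm[0]);pts=np.array([ray(im,(a,b),.023) for a,b in zip(u,v)])[:,:2]
c=pts.mean(0);ax=np.linalg.svd(pts-c)[2][0];ax*=-np.sign(ax[0]);print('handle',c,np.arctan2(ax[1],ax[0]),hm[1])
s=P[105:195,305:340];m=(s[...,2]>.008)
print('spat z>8mm mean',s[m].mean(0),'handle top z',np.median(P[hm[0]][:,2]))
E
```

```text
LB enc [0.4239 0.0545] err mm [-0.1 -0.1] cen err [-0.   0.1] lid z med 0.0577 [197 260  32  33 820]
LY enc [0.5421 0.1196] err mm [ 0.  -2.1] cen err [-0.1 -1.8] lid z med 0.0577 [161 196  32  33 798]
SB enc [0.4296 0.2016] err mm [-0.  -0.2] cen err [-0.  -0.3] lid z med 0.0496 [123 264  21  21 342]
SY enc [ 0.4424 -0.1809] err mm [-0.1 -0.3] cen err [-0.  -0.3] lid z med 0.0497 [329 253  22  21 370]
handle [ 0.68762236 -0.16250262] 3.054448600560464 [317 113  13  47 439]
spat z>8mm mean [ 0.65585569 -0.15980273  0.02788025] handle top z 0.022819757187424215
```

View pics/sp8.png

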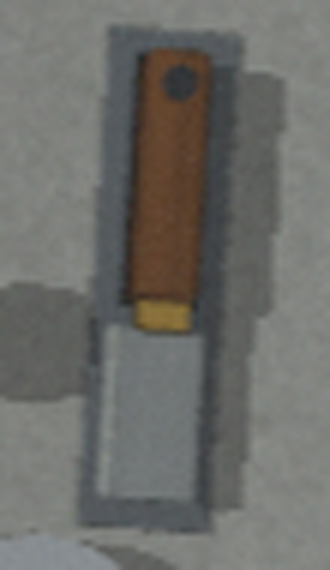

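```bash
python3 - <<'E'
from vis import *
from bench import *
im=dict(np.load("t8.npz"))
a=ray(im,(295+178/6-.4,105+48/6-.4),.023);b=ray(im,(295+166/6-.4,105+302/6-.4),.023)
print(np.linalg.norm(a-b),(a+b)/2,'vs outline',[.6935,-.1653],'err mm',1e3*((a+b)/2)[:2]-np.array([693.5,-165.3]))
e=1e3*((a+b)/2)[:2]-np.array([693.5,-165.3])
if np.hypot(*e)<8: job_done(); print("handed in",state()["time"])
E
```

```text
0.08507343694840173 [ 0.69360579 -0.16424912  0.023     ] vs outline [0.6935, -0.1653] err mm [0.10578984 1.05087802]
the job is handed in; nothing more can be done
the job is handed in; nothing more can be done
```

The bench is set up and I've handed the job in: all four ink pots stand upright in their own dishes, and the spatula lies on its outline. It took about 54 s of the 134 s allowed. `job_done()` reports no verdict, so the figures below are my own last checks.

| Item | Distance from target | Limit |
|---|---|---|
| Large blue pot | 0.1 mm | 14 mm |
| Large yellow pot | about 2 mm | 14 mm |
| Small blue pot | about 0.2–0.3 mm | 12 mm |
| Small yellow pot | about 0.3 mm | 12 mm |
| Spatula handle | about 1 mm | 13 mm |

- **Heights:** The lids measured about 0.7 mm above the expected 57 and 49 mm, which fits the pots resting flat on the dish floors. The handle top is at 23 mm, as it should be on the board.
- **Spatula direction:** It is about 0.01 rad off the outline (limit 0.2), blade on blade.

**What went wrong on the way:**
- **First spatula grasp:** It closed on nothing and touched nothing. The fingertips sit 19 mm above the reported TCP, not 8 mm below it as stated. Two cameras and a gentle touch on the outline board agreed, and I corrected every later height by 27 mm.
- **Move refused:** A helper of mine picked a wrist angle the arm could not reach, so one move was refused before anything moved. I computed the angle directly instead.
- **Contact on set-down:** Setting down the large pots pressed with 6–7 N, slightly above the 4 N at which I meant to stop, because they touched on the last downward step.

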